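# Set up the nail desk's hand rest and lamp

### The arm

A 6-joint arm with a two-finger parallel gripper is mounted at the origin on the work surface. World frame = base frame: x ahead of the robot, y to its left, z up, the work surface at z = 0. Lengths are in m, angles in rad, forces in N, time in s.
With the tool pointing down it reaches from about 0.35 to 0.925 m from the base axis. Payload 6.4 kg.
Tool frame: the origin (TCP) lies between the finger pads; the fingertips stand 17 mm ahead of it and the grasp point (between the pads) lies 2 mm behind it (tip_reach is the z of the fingertips in the tool frame, in m); z points along the fingers, y is the direction in which the jaws open and shut (so a half turn about z gives the same grasp; the last joint's range is limited). The gripper opens to 85 mm and grips with 20 to 120 N. Pads are 22 mm wide; open, the fingers measure 114 mm over their backs; the gripper's body (76 mm by 85 mm) begins 54 mm behind the grasp point. The pads swing forward as they close: fully open they stand 13 mm farther back than shut.
Start: joints at [-0.174, 0.245, 1.558, -0, 1.339, -0.174], TCP at [0.65, 0, 0.248] pointing down, gripper open.
Joint ranges: [-3.13, 3.13], [-1.02, 2.26], [0.13, 2.54], [-0.95, 4.09], [0.21, 2.88], [-2.74, 2.74]. Speed limits (rad/s): [2.57, 2.57, 3.14, 3.14, 3.14, 3.14].

### API

Orientations are given as a unit quaternion [w, x, y, z].
In Python, from workcell import get_state, grab_frame, calibration, finish_job, tip_reach gives the robot as it stands.
- The arm moves only by the tool apply_moves, never from a script. Its argument "increments" is one flat list of numbers, 7 for each row, row after row: the turn, a rotation vector about the world's x, y, z in rad, then the shift along the world's x, y, z in mm, then the finger opening in mm, from 0 to 85.4. A call has 1 to 20 rows; each row is the pose to reach, as a shift and turn from the pose commanded when the call began; what a row does not reach only later rows make up. A row lasts 1/10 s, in which the tool goes at most 50 mm and 8.59 degrees, less where a joint would pass 70% of its speed; a pose out of reach is approached as far as the arm can. A call with a gripper value outside its range is refused whole. The fingers move at their own pace and stop on an object; "squeeze" is the grip in N (left out, the last holds). Time passes only in rows, so rows that repeat a pose let the fingers close. It gives the time, the measured TCP pose, the force and the opening at its end, in the units of the state.
- get_state(): the state, without advancing time (a new reading comes with each control period).
- grab_frame(name): name is "scene" or "side" or "wrist"; returns (picture, depth): 400x640x3 uint8, red, green, blue; 400x640 float32, m along the optical axis (not along the pixel's ray), 0 where there is no reading.
- calibration(name): a dict with "fx", "fy", "cx", "cy" (pixels), "k1" (the pictures are not rectified: a ray, as slopes to the right and down, at radius r is drawn at 1 + k1 r^2 times it, then the intrinsics apply), "R" (3x3) and "t" (3): a world point X has camera coordinates R X + t. Camera axes: x right, y down, z forward; pixel columns grow to the right and rows downward; lengths in m; the calibration is good to about 2 mm. A picture is of the moment at which its call begins: read the wrist's pose just before it. calibration takes no time and is no camera call; for the wrist camera it gives the pose at the moment of the call.
- finish_job(): hands the job in, once; it reports no verdict.
The state is a dict: "t": time; "joint_positions": joint angles; "qvel": joint speeds; "joint_torque": joint torques, N m; "tcp_pos": TCP position; "orientation": TCP orientation; "force": force on the tool from outside, world axes, zero at the start; "torque": the same for the moment, N m; "grip_width": finger opening in m.
Only numpy, scipy, OpenCV 4.12 (cv2) and the standard library are available. Lean on these libraries where they do the work, as an engineer would, in place of code of your own. Each camera call takes 0.05 s, during which the arm holds its last target.

### The job

Get the nail desk ready for the next client: turn the crank wheel until the yellow pointer of the pink hand rest lines up with the red clip on the scale (not the blue one), and fold the lamp panel forward over the rest until it leans 40 degrees from upright, at the red line on its dial plate. Either may be done first. Then let go of both, and leave the bottle, jar, tumbler and buffer block where they stand.

Things in the scene. Friction and masses are not known exactly. Their poses are not given: they have to be found in the camera images.
- unit_base (a point): Base of the hand-rest unit: white fixed base plate 210 (x) x 390 (y) x 14 mm, from y = -210 to +180 mm. Point on the table top; x points from the robot's side to the unit's back, y left along the rest's slide, z up. The unit's place varies and it is turned up to 0.25 rad either way. Offsets in the other entries (unit's x, y) are in this frame.
- pointer_tip (a point): Tip of the yellow pointer (3 mm wide) of the pink hand rest (100 x 110 mm, top 84 mm up). The tip is 37 mm above the table, over the aluminium scale ledge at the unit's robot side, and moves along the unit's y with the rest, up to 33 mm either side of the unit's y = +50 mm (screw stops). Only the crank moves the rest; it does not yield to pushing.
- red_clip: Red clip fixed on the scale ledge, a tab 5 mm wide along y, 16 mm high; origin on the ledge (30 mm above the table) in the middle of its width; axes as the unit's. This is the mark: the pointer must come to the same place along the unit's y. It starts left or right of the pointer, 12 to 30 mm away.
- blue_clip: Blue clip, same shape, on the other side of the pointer: not the mark.
- wheel_hub (a point): Centre of the crank wheel (100 mm diameter, black with aluminium rim, at the unit's right end, 113 mm above the table), on its axis at its outer face. z is the axis, pointing out of the face: up, leaning 40 degrees outward from the unit, to its -y side; x is the unit's x, y points up the slope of the face. This frame does not turn with the wheel.
- knob_center (a point): Centre of the wheel's copper crank knob, a round handle 17 mm in diameter and 44 mm long that stands out of the wheel parallel to its axis, 37 mm from the axis, and revolves freely on its own pin. The point is half-way along it, 24 mm outside wheel_hub along the axis. The knob starts at almost any angle round the wheel.
- lamp_hinge (a point): Middle of the lamp panel's hinge axis, at the unit's x = +75, y = +50 mm, 120 mm above the table; the axis runs along the unit's y. This frame turns with the panel: its z points from the hinge to the free edge, x is normal to the panel.
- lamp_edge (a point): Middle of the free edge of the lamp panel, an aluminium plate 200 mm wide (along the hinge) and 14 mm thick, with a white face to the robot. The point is 130 mm from the hinge axis. Nothing is above it; fingers may reach 60 mm over the edge.
- lamp (a joint): Lamp panel's angle in rad: 0 upright, positive folded forward over the rest towards the robot's side, range -0.45 to 1.35. Wanted: 40 degrees = 0.698 (the red line on the round white dial plate at the hinge's left end). Starts between -0.2 and 0.1. The hinge is stiff (0.45 N m, 4 N at the free edge) and stays where it is left.
- polish_mid (a point): Bystander: dark red nail polish bottle with a thin neck, 32 mm in diameter, 75 mm high, standing behind the unit's right end; point half-way up.
- jar_mid (a point): Bystander: white lidded jar, 48 mm in diameter, 45 mm high, left of the unit; point half-way up.
- tumbler_mid (a point): Bystander: small glass tumbler, 54 mm in diameter, 60 mm high, left of the unit towards its back; point half-way up.
- buffer_mid (a point): Bystander: pink buffer block 95 x 26 x 26 mm lying on the table at the robot's side of the unit's left half; point at its centre.
- head: White gearbox head behind the wheel, same axes as wheel_hub, origin 10 mm behind it. Wheel clockwise seen from outside (looking along -z) moves the rest to +y (left), counter-clockwise to -y, 14 mm per turn. The screw has 1.2 rad of play (the wheel starts somewhere in it), so the wheel's angle does not tell the pointer's place. Turning takes 0.1 N m, 3 N at the knob; it stays where left.
- tray_edge (a point): Middle of the lower outer edge of the small fixed aluminium tray with three fixed polish bottles that overhangs the gearbox: 250 mm above the table, 120 mm long along the unit's x, from the unit's y = -135 to -60 mm, bottle tops 316 mm above the table. An upright gripper runs into it on the upper half of the knob's circle; one in line with the wheel's axis passes outside it.

How it is judged:
At the end, for the whole second after the job is handed in: The pointer is level with the red clip along the scale within 2.5 mm, and the lamp panel rests, let go, folded forward 40 degrees from upright within 6 degrees (y of pointer_tip in the frame of red_clip between -0.0025 and 0.0025 m and value of joint lamp between 0.593 and 0.803 rad and velocity of joint lamp between -0.02 and 0.02 rad/s); the robot touches nothing.
It fails at once if a bystander (bottle, jar, tumbler or buffer block) is moved more than 20 mm or knocked over (distance of any of polish_mid, jar_mid, tumbler_mid, buffer_mid from where it was at the start of the episode above 0.02 m or angle between any of polish_mid, jar_mid, tumbler_mid's own z axis and vertical above 0.7 rad).
It also fails if it takes over 69 s, if anything falls off the work surface, if the arm or the gripper's body presses on something with over 40 N, if the wrist force passes 120 N, or if a joint passes its speed limit or range.

## Working session

There is one attempt and no reset: what is moved stays moved. The work goes in short steps, Python scripts to look and compute and a tool call to move; the robot and the scene stay as the last step left them, time stands still between calls to the robot, and variables do not carry over. Pictures are saved under pics/ and viewed, and the job is handed in when it is done.

Besides the shell and the picture viewer there is one more tool, called in YAML: its name, and indented under it one key for each argument. apply_moves: Moves the arm, as the interface text tells. Its arguments: {"type":"object","properties":{"increments":{"type":"array"},"squeeze":{"type":"number"}},"required":["increments"]}

```bash
ls; mkdir -p pics
cat > h.py <<'E'
import numpy as np, cv2
from workcell import *
def grab(n,f):
    c=calibration(n); im,d=grab_frame(n)
    np.savez('pics/'+f+'.npz',im=im,d=d,**{k:np.array(v) for k,v in c.items()})
    cv2.imwrite('pics/'+f+'.png',im[:,:,::-1]); return im,d,c
def load(f):
    z=np.load('pics/'+f+'.npz'); c={k:z[k] for k in ('fx','fy','cx','cy','k1','R','t')}
    return z['im'],z['d'],c
def K(c): return np.array([[c['fx'],0,c['cx']],[0,c['fy'],c['cy']],[0,0,1.]]),np.array([float(c['k1']),0,0,0,0])
def ray(c,u,v):
    k,D=K(c); p=cv2.undistortPoints(np.array([[[u,v]]],float),k,D)[0,0]
    R=np.array(c['R']);t=np.array(c['t']); return -R.T@t, R.T@np.array([p[0],p[1],1.])
def onz(c,u,v,z):
    o,r=ray(c,u,v); return o+r*(z-o[2])/r[2]
def atd(c,u,v,d):
    o,r=ray(c,u,v); return o+r*d
def proj(c,X):
    k,D=K(c); R=np.array(c['R']);t=np.array(c['t'])
    return cv2.projectPoints(np.array(X,float).reshape(-1,3),cv2.Rodrigues(R)[0],t,k,D)[0][:,0]
def cloud(d,c):
    k,D=K(c); h,w=d.shape; uu,vv=np.meshgrid(np.arange(w),np.arange(h))
    p=cv2.undistortPoints(np.stack([uu,vv],-1).reshape(-1,1,2).astype(float),k,D)[:,0]
    P=np.c_[p,np.ones(len(p))]*d.reshape(-1,1); P=(P-np.array(c['t']))@np.array(c['R'])
    P[d.reshape(-1)<=0]=np.nan
    return P.reshape(h,w,3)
E
python3 - <<'E'
from h import *
print(get_state(),tip_reach)
for n in('scene','side','wrist'):
    im,d,c=grab(n,n+'0'); print(n,{k:np.round(v,3).tolist() for k,v in c.items()})
E
```

```text
pics
{'t': 0.0, 'joint_positions': array([-1.74143793e-01,  2.45777985e-01,  1.55899536e+00,  2.90538554e-05,
        1.33871391e+00, -1.74133890e-01]), 'qvel': array([ 0.0010113 ,  0.00071196, -0.00010236, -0.00214123,  0.00042075,
       -0.0017606 ]), 'joint_torque': array([ 6.17919522e-04, -4.29512215e+01, -3.26122355e+01, -1.30276699e-04,
        5.42047856e-03, -1.36905024e-05]), 'tcp_pos': array([6.49481890e-01, 7.54038448e-05, 2.47213405e-01]), 'orientation': array([-7.83882027e-04,  7.07112337e-01,  7.07100590e-01, -5.32081068e-04]), 'force': array([-0.00970023, -0.73311743,  0.21624709]), 'torque': array([ 0.00604   , -0.00915839, -0.02622845]), 'grip_width': 0.08559051020628407} 0.017
scene {'fx': 413.476, 'fy': 413.476, 'cx': 324.912, 'cy': 199.217, 'k1': 0.004, 'R': [[0.911, 0.412, -0.012], [0.317, -0.718, -0.62], [-0.265, 0.561, -0.785]], 't': [-0.547, -0.025, 1.121]}
side {'fx': 460.006, 'fy': 460.006, 'cx': 310.711, 'cy': 195.726, 'k1': -0.016, 'R': [[-0.958, -0.287, -0.018], [-0.168, 0.608, -0.776], [0.234, -0.74, -0.63]], 't': [0.606, 0.183, 0.988]}
wrist {'fx': 343.498, 'fy': 343.498, 'cx': 317.779, 'cy': 201.255, 'k1': 0.02, 'R': [[1.0, -0.0, -0.002], [0.0, -0.965, 0.262], [-0.002, -0.262, -0.965]], 't': [-0.649, -0.034, 0.379]}
```

View pics/scene0.png

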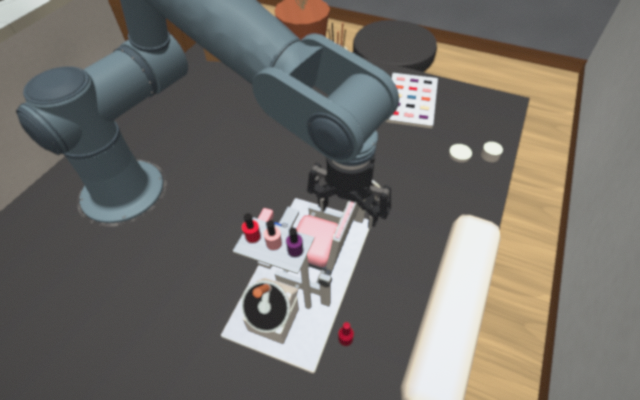

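View pics/side0.png

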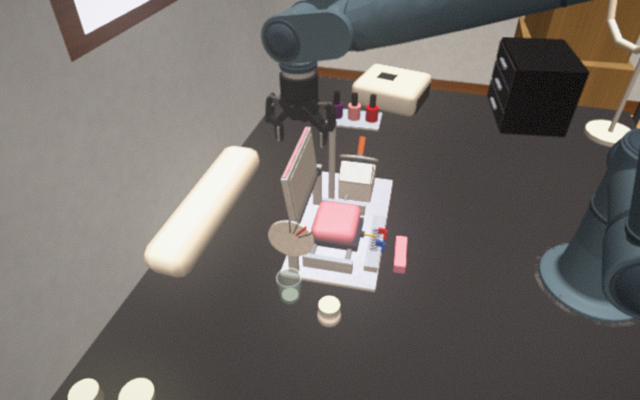

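View pics/wrist0.png

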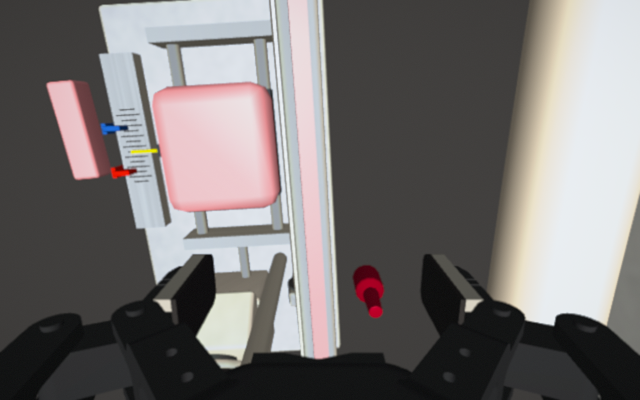

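Run:
```python
from h import *
im,d,c=load('wrist0'); P=cloud(d,c)
hsv=cv2.cvtColor(im,cv2.COLOR_RGB2HSV)
for n,lo,hi,roi in(('red',(0,180,90),(8,255,255),(90,150,150,190)),('blue',(100,150,80),(130,255,255),(90,110,150,140)),('yel',(22,150,120),(35,255,255),(110,130,180,170))):
    m=cv2.inRange(hsv,lo,hi); mm=np.zeros_like(m); a,b,e,f=roi; mm[b:f,a:e]=m[b:f,a:e]
    v,u=np.nonzero(mm); Q=P[v,u]; print(n,len(u),u.min(),u.max(),v.min(),v.max(),np.round(np.nanmedian(Q,0),4),np.round(np.nanmin(Q,0),4),np.round(np.nanmax(Q,0),4))
# plate edge left
g=(im.min(2)>150)
pts=[]
for v in (10,20,30,40,240,250,260,270):
    u=np.nonzero(g[v])[0]; u=u[(u>80)]; print(v,u[:1],P[v,u[0]+4].round(4)); pts.append(onz(c,u[0]-.5,v,.014))
pts=np.array(pts);print(pts.round(4))
vx,vy,x0,y0=cv2.fitLine(pts[:,:2].astype(np.float32),cv2.DIST_HUBER,0,.01,.01).ravel(); print('yaw',np.arctan2(-vx*np.sign(vy),abs(vy)))
im,d,c=load('scene0'); P=cloud(d,c)
big=cv2.resize(im[180:380,200:400],None,fx=3,fy=3,interpolation=cv2.INTER_CUBIC); cv2.imwrite('pics/sc.png',big[:,:,::-1])
for uv in((222,336),(315,370),(370,232)): print(onz(c,*uv,.014).round(4))
im,d,c=load('side0'); 
cv2.imwrite('pics/sd.png',cv2.resize(im[120:320,240:440],None,fx=3,fy=3,interpolation=cv2.INTER_CUBIC)[:,:,::-1])
```

```text
red 172 111 135 166 177 [0.4563 0.0063 0.0438] [ 0.4238 -0.0064  0.0006] [0.4681 0.0093 0.0484]
blue 143 101 120 123 134 [0.4526 0.0477 0.0461] [0.4217 0.0388 0.0016] [0.4653 0.0518 0.0488]
yel 74 131 157 149 152 [0.4828 0.0257 0.0399] [0.4693 0.0246 0.0382] [0.495  0.028  0.0433]
10 [99] [0.4491 0.1532 0.0143]
20 [101] [0.45   0.1446 0.0152]
30 [104] [0.4498 0.1367 0.0125]
40 [106] [0.4519 0.1276 0.0155]
240 [148] [ 0.4649 -0.076   0.015 ]
250 [150] [ 0.4655 -0.088   0.0149]
260 [152] [ 0.4659 -0.1005  0.0142]
270 [154] [ 0.4675 -0.1122  0.0157]
[[ 0.4448  0.1532  0.014 ]
 [ 0.4451  0.1449  0.014 ]
 [ 0.4464  0.1364  0.014 ]
 [ 0.4468  0.1278  0.014 ]
 [ 0.4593 -0.0764  0.014 ]
 [ 0.46   -0.0884  0.014 ]
 [ 0.4608 -0.1006  0.014 ]
 [ 0.4615 -0.113   0.014 ]]
yaw 0.062129453
[ 0.4723 -0.2322  0.014 ]
[ 0.6764 -0.2146  0.014 ]
[0.6611 0.1331 0.014 ]
```

View pics/sc.png

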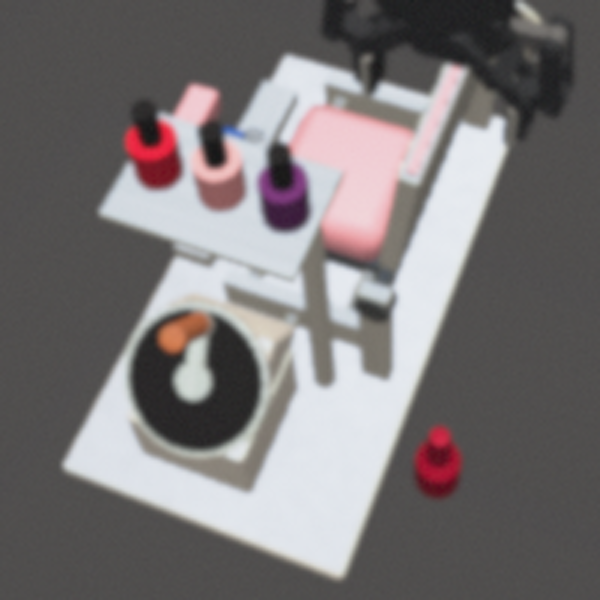

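View pics/sd.png

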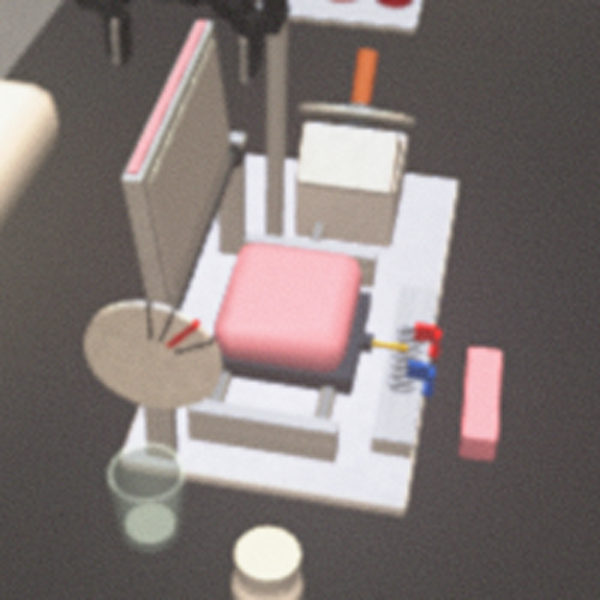

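Run:
```python
from h import *
s=load('scene0')[2]; d_=load('side0')[2]; w=load('wrist0')[2]
A=[];B=[]
def add(n,c,u,v,ux,uy):
    p=onz(c,u,v,.014); A.append((ux,uy));B.append(p[:2]); print(n,p.round(4))
add('sc FR',s,222,335.5,-.105,-.21); add('sc BR',s,314.5,372.5,.105,-.21)
add('sd FR',d_,392.7,180,-.105,-.21); add('sd FL',d_,375,291,-.105,.18)
add('w FL',w,99,6,-.105,.18)
A=np.array(A);B=np.array(B)
a=A-A.mean(0);b=B-B.mean(0); U,S,V=np.linalg.svd(a.T@b); R=(U@V).T
t=B.mean(0)-R@A.mean(0); print('yaw',np.arctan2(R[1,0],R[0,0]),'t',t,'res',(B-(A@R.T+t)).round(4).tolist())
for th in(.062,np.arctan2(R[1,0],R[0,0])):
  R=np.array([[np.cos(th),-np.sin(th)],[np.sin(th),np.cos(th)]]);t=B.mean(0)-R@A.mean(0)
  for n,p in(('red',(.4563,.0063)),('blue',(.4526,.0477)),('yel',(.4828,.0257))): print(n,(R.T@(np.array(p)-t)).round(4))
im,d,c=load('scene0');P=cloud(d,c);hsv=cv2.cvtColor(im,cv2.COLOR_RGB2HSV)
m=cv2.inRange(hsv,(5,140,100),(16,255,255)); m[:, :245]=0;m[:,285:]=0;m[:280]=0;m[305:]=0
v,u=np.nonzero(m);print('knob',len(u),u.min(),u.max(),v.min(),v.max());Q=P[v,u]
Q[:,:2]=(Q[:,:2]-t)@R; print(np.c_[u,v,Q.round(3)][::6])
# wheel black
m=(im.max(2)<70);v,u=np.nonzero(m);k=(u>240)&(u<290)&(v>280)&(v<332);Q=P[v[k],u[k]];Q[:,:2]=(Q[:,:2]-t)@R
Q=Q[np.isfinite(Q).all(1)]
q0=np.median(Q,0);q=Q[np.linalg.norm(Q-q0,axis=1)<.06];n=np.linalg.svd(q-q.mean(0))[2][2];print('wheel',len(q),q.min(0),q.max(0),q.mean(0),'normal',n,'expect',[0,-.643,.766])
```

```text
sc FR [ 0.4717 -0.2313  0.014 ]
sc BR [ 0.6775 -0.2193  0.014 ]
sd FR [ 0.4663 -0.2254  0.014 ]
sd FL [0.4425 0.1659 0.014 ]
w FL [0.4459 0.1565 0.014 ]
yaw 0.059339213878632106 t [ 0.56046153 -0.01307319] res [[0.0036, -0.0024], [-0.0002, -0.0028], [-0.0018, 0.0036], [-0.0025, 0.0055], [0.0009, -0.0039]]
red [-0.1026  0.0256]
blue [-0.1037  0.0672]
yel [-0.075   0.0433]
red [-0.1028  0.0255]
blue [-0.1041  0.0671]
yel [-0.0752  0.0433]
knob 112 253 267 285 297
[[ 2.62e+02  2.85e+02 -2.80e-02 -1.35e-01  1.50e-01]
 [ 2.63e+02  2.86e+02 -2.20e-02 -1.40e-01  1.58e-01]
 [ 2.59e+02  2.87e+02 -2.60e-02 -1.47e-01  1.64e-01]
 [ 2.65e+02  2.87e+02 -2.00e-02 -1.38e-01  1.53e-01]
 [ 2.60e+02  2.88e+02 -2.20e-02 -1.50e-01  1.70e-01]
 [ 2.66e+02  2.88e+02 -1.80e-02 -1.39e-01  1.51e-01]
 [ 2.59e+02  2.89e+02 -2.10e-02 -1.55e-01  1.75e-01]
 [ 2.65e+02  2.89e+02 -1.70e-02 -1.44e-01  1.57e-01]
 [ 2.57e+02  2.90e+02 -2.40e-02 -1.57e-01  1.74e-01]
 [ 2.63e+02  2.90e+02 -1.70e-02 -1.49e-01  1.62e-01]
 [ 2.55e+02  2.91e+02 -2.60e-02 -1.60e-01  1.74e-01]
 [ 2.61e+02  2.91e+02 -1.70e-02 -1.56e-01  1.72e-01]
 [ 2.55e+02  2.92e+02 -2.60e-02 -1.61e-01  1.72e-01]
 [ 2.61e+02  2.92e+02 -1.60e-02 -1.57e-01  1.70e-01]
 [ 2.57e+02  2.93e+02 -2.20e-02 -1.61e-01  1.71e-01]
 [ 2.54e+02  2.94e+02 -2.70e-02 -1.64e-01  1.68e-01]
 [ 2.60e+02  2.94e+02 -1.60e-02 -1.61e-01  1.70e-01]
 [ 2.59e+02  2.95e+02 -1.70e-02 -1.64e-01  1.71e-01]
 [ 2.59e+02  2.96e+02 -1.60e-02 -1.65e-01  1.69e-01]]
wheel 1002 [-0.05947152 -0.19054109  0.08324767] [ 0.02518488 -0.12693232  0.13894846] [-0.0127923  -0.16321915  0.10778919] normal [-0.00494983 -0.64264218  0.76615046] expect [0, -0.643, 0.766]
```

```bash
cat >> h.py <<'E'
from scipy.spatial.transform import Rotation as Ro
TH=.060; RU=np.array([[np.cos(TH),-np.sin(TH),0],[np.sin(TH),np.cos(TH),0],[0,0,1]]); TU=np.array([.5605,-.0131,0])
def toU(p): return (np.asarray(p)-TU)@RU
def toW(p): return np.asarray(p)@RU.T+TU
N=np.array([0,-np.sin(np.radians(40)),np.cos(np.radians(40))]); UP=np.array([0,np.cos(np.radians(40)),np.sin(np.radians(40))]); X=np.array([1.,0,0])
def onplane(c,u,v,q,n):
    o,r=ray(c,u,v); o=toU(o); r=r@RU; return o+r*(n@(q-o))/(n@r)
E
python3 - <<'E'
from h import *
im,d,c=load('scene0')
q=np.array([-.0128,-.1632,.1078])
m=(im.max(2)<70).astype(np.uint8)*255
roi=np.zeros_like(m);roi[275:335,235:295]=m[275:335,235:295]
cs,_=cv2.findContours(roi,cv2.RETR_EXTERNAL,cv2.CHAIN_APPROX_NONE);k=max(cs,key=cv2.contourArea)
h=cv2.convexHull(k)[:,0]
pts=np.array([onplane(c,u,v,q,N) for u,v in h]); ab=np.c_[pts@X,pts@UP]
ce,r=cv2.minEnclosingCircle(ab.astype(np.float32)); print(ce,r, cv2.boundingRect(k))
A=np.c_[2*ab,np.ones(len(ab))];s=np.linalg.lstsq(A,(ab**2).sum(1),rcond=None)[0];print(s[:2],np.sqrt(s[2]+s[:2]@s[:2]))
hub=s[0]*X+s[1]*UP+(q@N)*N; print('hub U',hub,'W',toW(hub))
kc=onplane(c,257.5,293,hub+.046*N,N); print('knob end',kc,(kc-hub)@X,(kc-hub)@UP)  # end-face
P=cloud(d,c)
p=toU(np.array([P[v,u] for v in range(290,298) for u in range(254,261)])); p=p[np.abs((p-hub)@N-.046)<.006]; print(len(p),((p-hub)@N).mean(),((p-hub)@X).mean(),((p-hub)@UP).mean())
E
```

```text
(-0.016891097649931908, -0.049824219197034836) 0.04255670681595802 (244, 287, 42, 42)
[-0.01694254 -0.04987448] 0.04200418355927959
hub U [-0.01694254 -0.15871752  0.11156125] W [ 0.55310529 -0.17254786  0.11156125]
knob end [-0.02157188 -0.16065953  0.16998044] -0.004629347472519033 0.03606346188165618
51 0.04692154695374306 -0.005249996979655221 0.03572741842521431
```

```bash
cat >> h.py <<'E'
def delta(Rt,pt):
    s=get_state(); w,x,y,z=s['orientation']; R0=Ro.from_quat([x,y,z,w])
    print('rotvec',(Ro.from_matrix(Rt)*R0.inv()).as_rotvec().round(3),'shift mm',((pt-s['tcp_pos'])*1000).round(1))
T0=np.array([[0,1,0],[1,0,0],[0,0,-1.]]) # tool axes columns
RT=RU@Ro.from_rotvec([np.radians(40),0,0]).as_matrix()@T0
HUB=np.array([-.0169,-.1587,.1125])
E
python3 - <<'E'
from h import *
print(RT@[0,0,1], -RU@N)
for o in(.14,.03): print(toW(HUB+o*N-.005*X+.0363*UP)); delta(RT,toW(HUB+o*N-.005*X+.0363*UP))
E
```

```text
[-0.03854412  0.64163094 -0.76604444] [-0.03854412  0.64163094 -0.76604444]
[ 0.55188443 -0.23489859  0.24307941]
rotvec [0.698 0.019 0.057] shift mm [ -97.7 -235.    -4.3]
[ 0.54764458 -0.16431919  0.15881452]
rotvec [0.698 0.019 0.057] shift mm [-101.9 -164.4  -88.6]
```

apply_moves:
  increments: [0,0,0,0,0,40,85,0,0,0,0,0,80,85,0,0,0,0,0,120,85,0,0,0,0,0,150,85,0,0,0,-20,-40,150,85,0,0,0,-40,-80,150,85,0.12,0.003,0.01,-60,-120,150,60,0.24,0.007,0.02,-80,-160,150,60,0.36,0.01,0.03,-90,-200,140,60,0.48,0.013,0.04,-98,-240,130,60,0.6,0.016,0.05,-98,-270,110,60,0.698,0.019,0.057,-98,-280,80,60,0.698,0.019,0.057,-98,-270,55,60,0.698,0.019,0.057,-98,-250,20,60,0.698,0.019,0.057,-98,-235,-4,60,0.698,0.019,0.057,-98,-235,-4,60,0.698,0.019,0.057,-98,-235,-4,60]
  squeeze: 40

```text
t: 1.85
tcp_pos: [0.5521, -0.2351, 0.2447]
orientation: [-0.248, 0.644, 0.684, 0.235]
force: [-0.0, -0.2, 1.4]
grip_width: 0.06
```

Run:
```python
from h import *
s=get_state();print(s['t'],s['joint_positions'].round(3),s['tcp_pos'],s['force'].round(1)); delta(RT,s['tcp_pos'])
grab('wrist','wrist1')
```

```text
1.85 [-0.77   0.37   1.515  0.461  1.786 -0.854] [ 0.55211225 -0.23513124  0.24471049] [-0.  -0.2  1.4]
rotvec [-0.     0.002  0.001] shift mm [0. 0. 0.]
```

View pics/wrist1.png

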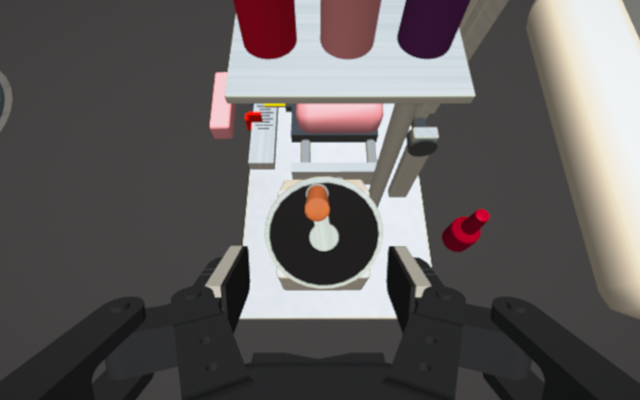

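Run:
```python
from h import *
im,d,c=load('wrist1');P=toU(cloud(d,c))
m=(im.max(2)<70).astype(np.uint8)*255
roi=np.zeros_like(m);roi[180:290,262:384]=m[180:290,262:384]
cs,_=cv2.findContours(roi,cv2.RETR_EXTERNAL,cv2.CHAIN_APPROX_NONE);k=max(cs,key=cv2.contourArea);print(cv2.boundingRect(k))
v,u=np.nonzero(roi);Q=P[v,u];Q=Q[np.isfinite(Q).all(1)];print('plane off',np.median(Q@N),HUB@N)
mk=np.zeros_like(m);cv2.drawContours(mk,[cv2.convexHull(k)],-1,255,-1)
q=np.median(Q@N)*N
h=cv2.convexHull(k)[:,0]
ab=np.array([[p@X,p@UP] for p in (onplane(c,a,b,q,N) for a,b in h)])
A=np.c_[2*ab,np.ones(len(ab))];s=np.linalg.lstsq(A,(ab**2).sum(1),rcond=None)[0];r=np.sqrt(s[2]+s[:2]@s[:2]);print(s[:2],r,np.abs(np.linalg.norm(ab-s[:2],axis=1)-r).max())
hub=s[0]*X+s[1]*UP+(q@N)*N;print('hub',hub)
hsv=cv2.cvtColor(im,cv2.COLOR_RGB2HSV);m=cv2.inRange(hsv,(5,140,60),(18,255,255));m[:180]=0;m[230:]=0;m[:,:290]=0;m[:,340:]=0
v,u=np.nonzero(m);Q=P[v,u];hh=(Q-hub)@N;print(len(u),hh.max());e=Q[hh>hh.max()-.004];ee=e-hub;print('end face',len(e),(e@N-hub@N).mean(),(ee@X).mean(),(ee@UP).mean(),(ee@X).min(),(ee@X).max(),(ee@UP).min(),(ee@UP).max())
```

```text
(270, 184, 108, 100)
plane off 0.1877786603921249 0.18819039350813882
[-0.01650351 -0.04779437] 0.04439997078999968 0.0005756535152423164
hub [-0.01650351 -0.15731441  0.11312517]
694 nan<stdin>:14: RuntimeWarning: Mean of empty slice.
  ret = ret.dtype.type(ret / rcount)
Traceback (most recent call last):
ValueError: zero-size array to reduction operation minimum which has no identity
```

```bash
sed -i 's/^HUB=.*/HUB=np.array([-.0165,-.1573,.113])/' h.py
python3 - <<'E'
from h import *
im,d,c=load('wrist1');P=toU(cloud(d,c));hub=HUB
hsv=cv2.cvtColor(im,cv2.COLOR_RGB2HSV);m=cv2.inRange(hsv,(5,140,60),(18,255,255));m[:180]=0;m[230:]=0;m[:,:290]=0;m[:,340:]=0
v,u=np.nonzero(m);Q=P[v,u];Q=Q[np.isfinite(Q).all(1)];hh=(Q-hub)@N;print(len(Q),hh.max());e=Q[hh>.043];ee=e-hub;print('end face',len(e),hh[hh>.043].mean(),(ee@X).mean(),(ee@UP).mean(),(ee@X).min(),(ee@X).max(),(ee@UP).min(),(ee@UP).max())
k=onplane(c,317,209,hub+.046*N,N)-hub; a=np.arctan2((ee@UP).mean(),(ee@X).mean());print(k@X,k@UP,'ang',a)
K=.037*(np.cos(a)*X+np.sin(a)*UP)
for o in(.07,.03): delta(RT,toW(HUB+o*N+K))
E
```

```text
691 0.04888954652737313
end face 450 0.04653565014791176 -0.005846825958702303 0.03701429759875725 -0.013567465584589041 0.0021451767614790295 0.028836730884252197 0.04447625286432386
-0.005378485591365969 0.03669608035341081 ang 1.7274631311233206
rotvec [0.002 0.004 0.001] shift mm [ -3.9  47.5 -55.8]
rotvec [0.002 0.004 0.001] shift mm [ -5.4  73.1 -86.4]
```

apply_moves:
  increments: [0,0,0,-1,12,-14,60,0,0,0,-2,24,-28,60,0,0,0,-3,36,-42,60,0,0,0,-4,48,-57,60,0,0,0,-4.5,58,-69,60,0,0,0,-5,68,-80,60,0,0,0,-5.4,73,-86.4,60,0,0,0,-5.4,73,-86.4,60,0,0,0,-5.4,73,-86.4,60]

```text
t: 2.8
tcp_pos: [0.5469, -0.1623, 0.1582]
orientation: [-0.248, 0.644, 0.684, 0.235]
force: [-0.2, -0.4, 0.6]
grip_width: 0.0597
```

Run:
```python
from h import *
s=get_state();print(s['t'],s['tcp_pos'],s['force'].round(1)); a=1.7274
delta(RT,toW(HUB+.03*N+.037*(np.cos(a)*X+np.sin(a)*UP)))
grab('wrist','wrist2')
```

```text
2.8 [ 0.5468959  -0.16226836  0.15823624] [-0.2 -0.4  0.6]
rotvec [0.    0.002 0.001] shift mm [ 0.3 -0.5  1.2]
```

View pics/wrist2.png

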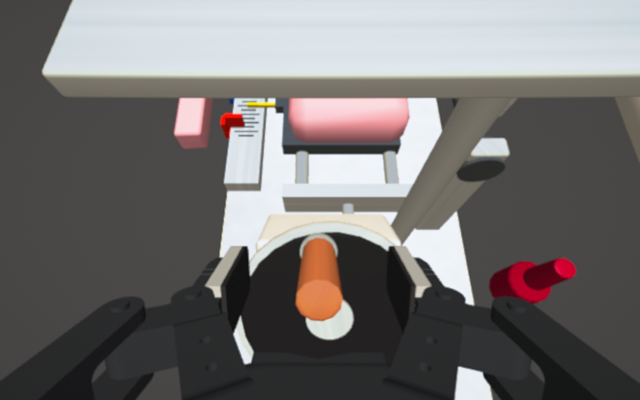

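apply_moves:
  increments: [0,0,0,0,-0.5,1.2,40,0,0,0,0,-0.5,1.2,20,0,0,0,0,-0.5,1.2,10,0,0,0,0,-0.5,1.2,10,0,0,0,0,-0.5,1.2,10,0,0,0,0,-0.5,1.2,10,0,0,0,0,-0.5,1.2,10]
  squeeze: 40

```text
t: 3.55
tcp_pos: [0.5468, -0.1629, 0.1595]
orientation: [-0.248, 0.644, 0.684, 0.235]
force: [-0.2, -2.4, 4.0]
grip_width: 0.0156
```

Run:
```python
from h import *
s=get_state();print(s['force'].round(1),s['grip_width'])
p=toU(s['tcp_pos'])-HUB; print('now',p@X,p@UP,p@N,np.arctan2(p@UP,p@X))
a0=1.7274; r=.037
for k in range(0,21):
    a=a0+k*2*np.pi/20  # CCW seen from outside
    print(k,(1000*RU@(r*((np.cos(a)-np.cos(a0))*X+(np.sin(a)-np.sin(a0))*UP))).round(1).tolist())
```

```text
[-0.2 -2.4  4. ] 0.015624613665919737
now -0.006170176087545061 0.03649368445258211 0.03005690505058498 1.73828749859331
0 [0.0, 0.0, 0.0]
1 [-10.8, -3.4, -2.3]
2 [-19.9, -9.2, -6.7]
3 [-26.2, -16.7, -12.7]
4 [-29.3, -25.4, -19.8]
5 [-28.8, -34.2, -27.2]
6 [-24.7, -42.4, -34.3]
7 [-17.5, -49.2, -40.3]
8 [-7.8, -53.8, -44.7]
9 [3.3, -55.9, -47.0]
10 [14.9, -55.2, -47.0]
11 [25.7, -51.8, -44.7]
12 [34.7, -46.0, -40.3]
13 [41.1, -38.5, -34.3]
14 [44.2, -29.8, -27.2]
15 [43.7, -21.0, -19.8]
16 [39.6, -12.8, -12.7]
17 [32.4, -6.0, -6.7]
18 [22.7, -1.4, -2.3]
19 [11.6, 0.7, -0.0]
20 [0.0, 0.0, 0.0]
```

apply_moves:
  increments: [0,0,0,-10.8,-3.4,-2.3,10,0,0,0,-19.9,-9.2,-6.7,10,0,0,0,-26.2,-16.7,-12.7,10,0,0,0,-29.3,-25.4,-19.8,10,0,0,0,-28.8,-34.2,-27.2,10,0,0,0,-28.8,-34.2,-27.2,10]

```text
t: 4.15
tcp_pos: [0.5183, -0.1983, 0.1311]
orientation: [-0.248, 0.645, 0.683, 0.236]
force: [3.8, -2.9, 2.6]
grip_width: 0.0156
```

Run:
```python
from h import *
s=get_state();print(s['force'].round(1),s['grip_width'])
p=toU(s['tcp_pos'])-HUB; print('now',p@X,p@UP,p@N,np.arctan2(p@UP,p@X), 'exp',1.7274+np.pi/2); grab('wrist','wrist3')
```

```text
[ 3.8 -2.9  2.6] 0.015635824240847532
now -0.03676677678530504 -0.007534425942082366 0.029919921958078303 -2.939466184158639 exp 3.298196326794897
```

View pics/wrist3.png

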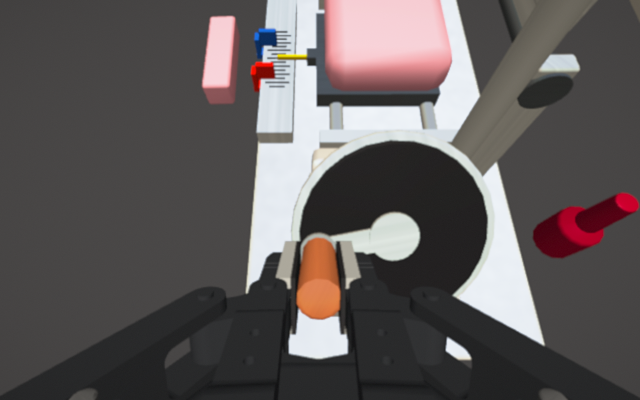

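```bash
cat >> h.py <<'E'
def gap(f,roi):
    im,d,c=load(f);P=toU(cloud(d,c));hsv=cv2.cvtColor(im,cv2.COLOR_RGB2HSV);o={}
    for n,lo,hi in(('red',(0,170,90),(8,255,255)),('blue',(100,150,80),(130,255,255)),('yel',(22,130,110),(35,255,255))):
        m=cv2.inRange(hsv,lo,hi);a,b,e,g=roi;M=np.zeros_like(m);M[b:g,a:e]=m[b:g,a:e]
        v,u=np.nonzero(M)
        if len(u)<8: print(n,'none');continue
        Q=P[v,u];k=np.isfinite(Q).all(1)&(Q[:,2]>.025)&(Q[:,2]<.055);Q=Q[k];v=v[k];u=u[k]
        if n=='yel': k=Q[:,0]<np.percentile(Q[:,0],60)
        else: k=Q[:,2]>.042
        y=Q[k,1];o[n]=(np.percentile(y,3)+np.percentile(y,97))/2
        # ray-cast variant at known heights
        z=.037 if n=='yel' else .046
        yr=np.array([toU(onz(c,uu,vv,z))[1] for uu,vv in zip(u[k],v[k])]);o[n+'_ray']=(yr.min()+yr.max())/2
        print(n,len(u),k.sum(),'x',Q[k,0].min().round(4),Q[k,0].max().round(4),'y',y.min().round(4),y.max().round(4),'z',np.median(Q[k,2]).round(4),'mid',o[n].round(4),'ray',yr.min().round(4),yr.max().round(4),o[n+'_ray'].round(4))
    if 'red' in o and 'yel' in o: print('pointer - red mm',1000*(o['yel']-o['red']),'ray',1000*(o['yel_ray']-o['red_ray']))
E
python3 - <<'E'
from h import *
gap('wrist0',(90,110,180,190));gap('wrist3',(240,20,320,100))
E
```

```text
red 167 94 x -0.1076 -0.091 y 0.0216 0.0266 z 0.0468 mid 0.0242 ray 0.0215 0.027 0.0242
blue 140 95 x -0.1073 -0.0913 y 0.0643 0.0691 z 0.0468 mid 0.0667 ray 0.0643 0.069 0.0666
yel 83 50 x -0.0888 -0.0716 y 0.0415 0.0451 z 0.0399 mid 0.0435 ray 0.0422 0.0448 0.0435
pointer - red mm 19.33998185958387 ray 19.229094998506813
red 367 128 x -0.1076 -0.0922 y 0.0205 0.0262 z 0.0462 mid 0.0233 ray 0.0174 0.0268 0.0221
blue 354 125 x -0.1076 -0.0917 y 0.0619 0.0684 z 0.0459 mid 0.0653 ray 0.059 0.0681 0.0635
yel 124 74 x -0.0888 -0.0738 y 0.0396 0.0446 z 0.0393 mid 0.0418 ray 0.0414 0.0464 0.0439
pointer - red mm 18.424322205073608 ray 21.77507801370001
```

apply_moves:
  increments: [0,0,0,4.1,-8.2,-7.1,10,0,0,0,11.3,-15,-13.1,10,0,0,0,21,-19.6,-17.5,10,0,0,0,32.1,-21.7,-19.8,10,0,0,0,43.7,-21,-19.8,10,0,0,0,54.5,-17.6,-17.5,10,0,0,0,63.5,-11.8,-13.1,10,0,0,0,69.9,-4.3,-7.1,10,0,0,0,73,4.4,0,10,0,0,0,72.5,13.2,7.4,10,0,0,0,68.4,21.4,14.5,10,0,0,0,61.2,28.2,20.5,10,0,0,0,51.5,32.8,24.9,10,0,0,0,40.4,34.9,27.2,10,0,0,0,28.8,34.2,27.2,10,0,0,0,18,30.8,24.9,10,0,0,0,8.9,25,20.5,10,0,0,0,2.6,17.5,14.5,10,0,0,0,-0.5,8.8,7.4,10,0,0,0,0,0,0,10]

```text
t: 6.2
tcp_pos: [0.5179, -0.1976, 0.1316]
orientation: [-0.248, 0.645, 0.684, 0.236]
force: [6.6, 0.6, 5.5]
grip_width: 0.0158
```

Run:
```python
from h import *
s=get_state();print(s['t'],s['force'].round(1),s['grip_width'],s['joint_positions'].round(2))
p=toU(s['tcp_pos'])-HUB; print('now',p@X,p@UP,p@N); grab('wrist','wrist4');gap('wrist4',(240,20,320,100))
```

```text
6.2 [6.6 0.6 5.5] 0.01580645384656507 [-0.77  0.41  1.7   0.45  1.59 -0.95]
now -0.03707798140218904 -0.006637626498847863 0.02986815777309523
red 368 135 x -0.1072 -0.0919 y 0.0211 0.0271 z 0.046 mid 0.0235 ray 0.0178 0.0271 0.0225
blue 346 117 x -0.1072 -0.0922 y 0.0627 0.0687 z 0.0458 mid 0.0653 ray 0.058 0.0685 0.0633
yel 147 88 x -0.0896 -0.0733 y 0.0256 0.0301 z 0.0391 mid 0.0278 ray 0.027 0.0318 0.0294
pointer - red mm 4.245216216716339 ray 6.955786234512484
```

View pics/wrist4.png

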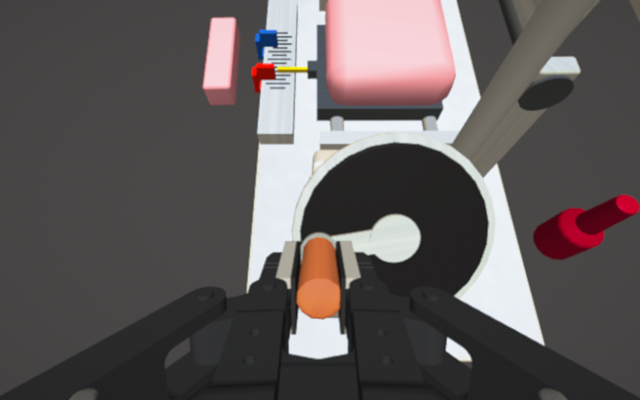

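apply_moves:
  increments: [0,0,0,4.1,-8.2,-7.1,10,0,0,0,11.3,-15,-13.1,10,0,0,0,21,-19.6,-17.5,10,0,0,0,32.1,-21.7,-19.8,10,0,0,0,43.7,-21,-19.8,10,0,0,0,54.5,-17.6,-17.5,10,0,0,0,54.5,-17.6,-17.5,10,0,0,0,54.5,-17.6,-17.5,10]

```text
t: 7.05
tcp_pos: [0.572, -0.2152, 0.1141]
orientation: [-0.249, 0.644, 0.684, 0.235]
force: [0.7, -3.8, 7.5]
grip_width: 0.0157
```

Run:
```python
from h import *
s=get_state();print(s['t'],s['force'].round(1),s['grip_width'],s['tcp_pos'])
grab('wrist','wrist5');gap('wrist5',(100,0,300,130))
```

```text
7.05 [ 0.7 -3.8  7.5] 0.015667426715758895 [ 0.57198707 -0.21517078  0.11407804]
red 426 155 x -0.1075 -0.0914 y 0.0199 0.0274 z 0.046 mid 0.0231 ray 0.0169 0.0266 0.0217
blue 343 71 x -0.107 -0.092 y 0.0622 0.0657 z 0.0442 mid 0.0641 ray 0.0583 0.0637 0.061
yel 152 91 x -0.089 -0.0733 y 0.021 0.0411 z 0.0394 mid 0.0232 ray 0.0217 0.0292 0.0255
pointer - red mm 0.04787298061053463 ray 3.7401446801503186
```

View pics/wrist5.png

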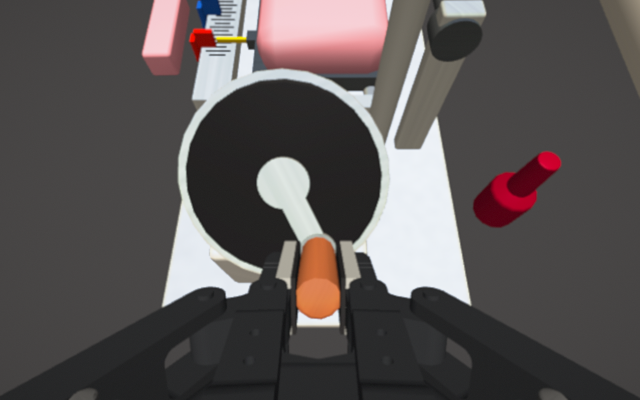

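Run:
```python
from h import *
im,d,c=load('wrist0');P=toU(cloud(d,c))
Q=P.reshape(-1,3);k=np.isfinite(Q).all(1);Q=Q[k]
s=(Q[:,2]>.17)&(Q[:,2]<.30)&(Q[:,0]>0)&(Q[:,0]<.16)&(Q[:,1]>-.04)&(Q[:,1]<.16);L=Q[s];print(len(L),L.min(0),L.max(0))
for y in(0,.05,.1):
  l=L[abs(L[:,1]-y)<.01]; 
  for z in np.arange(.18,.27,.01):
    q=l[abs(l[:,2]-z)<.005]
    if len(q): print(y,z.round(3),len(q),q[:,0].min().round(4),q[:,0].max().round(4))
top=L[L[:,2]>L[:,2].max()-.012];print('top',len(top),top.min(0),top.max(0),np.median(top,0))
im,d,c=load('side0');P=toU(cloud(d,c))
Q=P.reshape(-1,3);k=np.isfinite(Q).all(1);Q=Q[k]
s=(Q[:,2]>.17)&(Q[:,2]<.265)&(Q[:,0]>0)&(Q[:,0]<.16)&(Q[:,1]>0)&(Q[:,1]<.16);L=Q[s];print(len(L),L.min(0),L.max(0))
for z in np.arange(.15,.27,.01):
    q=L[(abs(L[:,2]-z)<.005)]
    if len(q): print(z.round(3),len(q),q[:,0].min().round(4),np.median(q[:,0]).round(4),q[:,0].max().round(4),q[:,1].max().round(4))
```

```text
34971 [ 0.01466399 -0.03997026  0.17039867] [0.15999961 0.12801342 0.29999994]
0 0.18 3 0.0719 0.0726
0 0.19 5 0.0729 0.0739
0 0.2 5 0.0743 0.0751
0 0.21 5 0.0753 0.0761
0 0.22 8 0.0765 0.0773
0 0.23 10 0.0777 0.0788
0 0.24 163 0.0468 0.1333
0 0.25 2010 0.0461 0.1333
0 0.26 642 0.0462 0.1333
0 0.27 656 0.046 0.1333
0.05 0.18 4 0.0716 0.0724
0.05 0.19 7 0.0728 0.074
0.05 0.2 5 0.0743 0.0749
0.05 0.21 8 0.0752 0.0763
0.05 0.22 10 0.0765 0.0774
0.05 0.23 12 0.0777 0.0788
0.05 0.24 175 0.0789 0.0812
0.05 0.25 2035 0.0813 0.0956
0.1 0.18 7 0.0717 0.0728
0.1 0.19 6 0.0731 0.0739
0.1 0.2 10 0.0741 0.0752
0.1 0.21 9 0.0755 0.0764
0.1 0.22 12 0.0765 0.0775
0.1 0.23 15 0.0777 0.0788
0.1 0.24 237 0.0789 0.0813
0.1 0.25 2480 0.0813 0.0956
top 12738 [ 0.01466399 -0.00896325  0.28800033] [0.15999961 0.02624323 0.29999994] [0.05212199 0.01522163 0.29675024]
1417 [3.41638192e-02 5.65637326e-05 1.70013309e-01] [0.14635711 0.15189898 0.26479574]
0.17 61 0.0709 0.0724 0.0856 0.1512
0.18 126 0.0718 0.0735 0.0878 0.1499
0.19 117 0.0729 0.0747 0.09 0.1509
0.2 130 0.0741 0.0759 0.0904 0.1514
0.21 130 0.0757 0.0771 0.0914 0.1507
0.22 129 0.0764 0.0784 0.0936 0.1519
0.23 131 0.0779 0.0795 0.095 0.1509
0.24 161 0.0417 0.0815 0.1399 0.1511
0.25 368 0.0354 0.0873 0.1464 0.1504
0.26 64 0.0342 0.09 0.1462 0.0247
```

apply_moves:
  increments: [0,0,0,0,0,0,60,0,0,0,0,0,0,60,0,0,0,0,0,0,60,0,0,0,1.5,-26,31,60,0,0,0,3,-51,61,60,0,0,0,4.6,-77,92,60,0,0,0,0,-90,140,60,0,0,0,-5,-90,190,60,0,0,0,-10,-80,230,60,-0.1,-0.006,0,-20,-50,250,60,-0.22,-0.013,0,-30,-10,260,60,-0.34,-0.02,0,-40,30,260,60,-0.46,-0.028,0,-50,70,255,60,-0.58,-0.035,0,-60,110,250,60,-0.697,-0.042,0,-72,150,246,60,-0.697,-0.042,0,-72,195,246,60,-0.697,-0.042,0,-72,195,246,60,-0.697,-0.042,0,-72,195,246,60]

```text
t: 8.9
tcp_pos: [0.4999, -0.0185, 0.3599]
orientation: [0.001, 0.685, 0.729, 0.0]
force: [0.2, -0.3, 0.4]
grip_width: 0.06
```

Run:
```python
from h import *
s=get_state();print(s['t'],s['force'].round(1),s['grip_width'],s['tcp_pos'])
im,d,c=grab('wrist','wrist6');
```

```text
8.9 [ 0.2 -0.3  0.4] 0.059967834404695344 [ 0.49994854 -0.01845239  0.35992475]
```

View pics/wrist6.png

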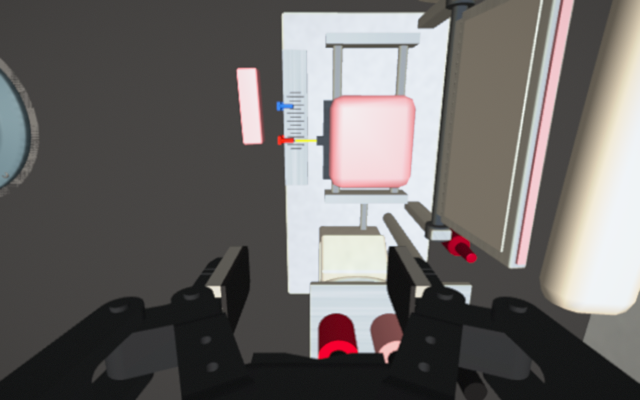

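Run:
```python
from h import *
gap('wrist6',(265,90,330,155))
im,d,c=load('wrist6');P=toU(cloud(d,c))
cv2.imwrite('pics/w6c.png',cv2.resize(im[90:160,260:340],None,fx=8,fy=8,interpolation=cv2.INTER_CUBIC)[:,:,::-1])
Q=P.reshape(-1,3);Q=Q[np.isfinite(Q).all(1)]
s=(Q[:,2]>.13)&(Q[:,2]<.27)&(Q[:,0]>.05)&(Q[:,0]<.16)&(Q[:,1]>.03)&(Q[:,1]<.07);L=Q[s]
for z in np.arange(.14,.27,.01):
    q=L[(abs(L[:,2]-z)<.005)]
    if len(q): print(z.round(3),len(q),q[:,0].min().round(4),np.median(q[:,0]).round(4),q[:,0].max().round(4))
# plate yaw/edge check
g=im.min(2)>150
pts=np.array([onz(c,np.nonzero(g[v,270:])[0][0]+269.5,v,.014)[:2] for v in list(range(18,48,3))+list(range(190,285,5))])
l=cv2.fitLine(pts.astype(np.float32),cv2.DIST_HUBER,0,.01,.01).ravel();print('yaw',np.arctan(-l[0]/l[1]),'edge Ux',toU(np.c_[pts,np.zeros(len(pts))])[::6,0])
```

```text
red 73 38 x -0.1071 -0.0929 y 0.0222 0.0262 z 0.0469 mid 0.0242 ray 0.0223 0.0261 0.0242
blue 74 46 x -0.1099 -0.0921 y 0.0638 0.0685 z 0.0469 mid 0.0661 ray 0.0638 0.0685 0.0661
yel 33 20 x -0.0885 -0.0756 y 0.0229 0.0244 z 0.0397 mid 0.0237 ray 0.0227 0.024 0.0234
pointer - red mm -0.5667242124071971 ray -0.770904274675615
0.14 127 0.0683 0.0696 0.0709
0.15 180 0.0682 0.0692 0.0701
0.16 236 0.0686 0.0699 0.0714
0.17 278 0.0697 0.0711 0.0724
0.18 297 0.071 0.0722 0.0737
0.19 336 0.0719 0.0734 0.0747
0.2 360 0.0732 0.0745 0.0761
0.21 413 0.0741 0.0756 0.0775
0.22 490 0.0754 0.077 0.0787
0.23 518 0.0766 0.0784 0.0802
0.24 672 0.0778 0.08 0.0824
0.25 1473 0.0796 0.0857 0.096
yaw 0.059763867 edge Ux [-0.10566471 -0.10622138 -0.10613615 -0.10568078 -0.10668158]
```

View pics/w6c.png

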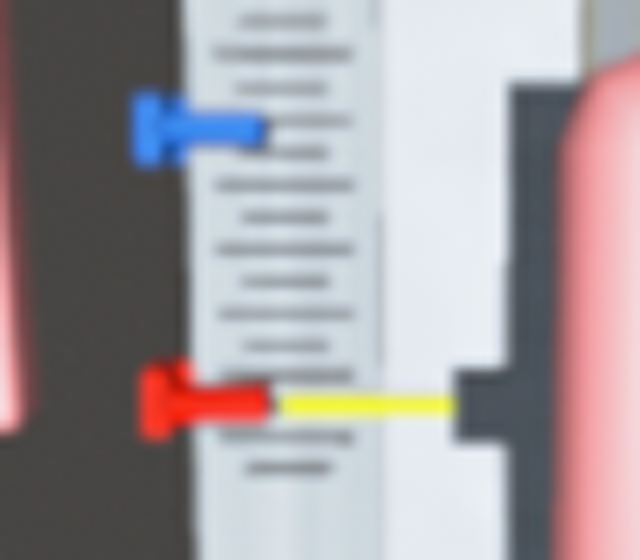

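```bash
cat >> h.py <<'E'
HG=np.array([.0728,.05,.12])
def lam(th,r): return RU@Ro.from_rotvec([0,-th,0]).as_matrix()@T0, toW(HG+r*np.array([-np.sin(th),0,np.cos(th)]))
E
python3 - <<'E'
from h import *
for r in(.24,.20,.112): R,p=lam(-.121,r); print(p); delta(R,p)
R0,p0=lam(-.121,.112)
for i in range(1,15):
    th=-.121+i*.82/14; R,p=lam(th,.112); print(i,round(th,3),Ro.from_matrix(R@R0.T).as_rotvec().round(3),(1000*(p-p0)).round(1))
E
```

```text
[0.65908786 0.04291252 0.35824522]
rotvec [-0.007  0.122 -0.001] shift mm [158.9  62.4  -1.7]
[0.65426835 0.042623   0.31853769]
rotvec [-0.007  0.122 -0.001] shift mm [154.1  62.1 -41.4]
[0.64366543 0.04198606 0.2311811 ]
rotvec [-0.007  0.122 -0.001] shift mm [ 143.5   61.5 -128.7]
1 -0.062 [ 0.004 -0.058  0.   ] [-6.5 -0.4  0.6]
2 -0.004 [ 0.007 -0.117  0.   ] [-13.1  -0.8   0.8]
3 0.055 [ 0.011 -0.175  0.   ] [-19.6  -1.2   0.7]
4 0.113 [ 0.014 -0.234  0.   ] [-26.1  -1.6   0.1]
5 0.172 [ 0.018 -0.292 -0.   ] [-32.6  -2.   -0.8]
6 0.23 [ 0.021 -0.351  0.   ] [-39.   -2.3  -2.1]
7 0.289 [ 0.025 -0.409  0.   ] [-45.4  -2.7  -3.8]
8 0.348 [ 0.028 -0.468 -0.   ] [-51.6  -3.1  -5.9]
9 0.406 [ 0.032 -0.526 -0.   ] [-57.7  -3.5  -8.3]
10 0.465 [ 0.035 -0.585 -0.   ] [-63.6  -3.8 -11.1]
11 0.523 [ 0.039 -0.643  0.   ] [-69.4  -4.2 -14.2]
12 0.582 [ 0.042 -0.702  0.   ] [-74.9  -4.5 -17.6]
13 0.64 [ 0.046 -0.76   0.   ] [-80.3  -4.8 -21.4]
14 0.699 [ 0.049 -0.819  0.   ] [-85.4  -5.1 -25.4]
```

apply_moves:
  increments: [0,0.03,0,40,15,5,60,0,0.06,0,80,30,5,60,-0.004,0.09,0,120,48,0,60,-0.007,0.122,-0.001,158.9,62.4,-1.7,60,-0.007,0.122,-0.001,154.1,62.1,-41.4,60,-0.007,0.122,-0.001,150.5,61.9,-70,60,-0.007,0.122,-0.001,147,61.7,-100,60,-0.007,0.122,-0.001,143.5,61.5,-128.7,60,-0.007,0.122,-0.001,143.5,61.5,-128.7,60,-0.007,0.122,-0.001,143.5,61.5,-128.7,60]

```text
t: 9.95
tcp_pos: [0.6441, 0.0406, 0.2314]
orientation: [-0.042, 0.685, 0.726, -0.044]
force: [0.2, -0.7, 0.2]
grip_width: 0.0599
```

Run:
```python
from h import *
s=get_state();print(s['t'],s['force'].round(1),s['tcp_pos']);delta(*lam(-.121,.112))
grab('wrist','wrist7')
```

```text
9.95 [ 0.2 -0.7  0.2] [0.64407672 0.04060898 0.23143121]
rotvec [-0.    -0.     0.003] shift mm [-0.4  1.4 -0.3]
```

View pics/wrist7.png

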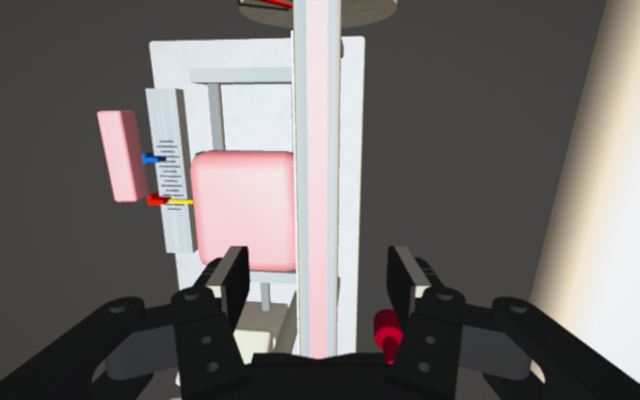

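apply_moves:
  increments: [0,0,0,0,0,0,30,0,0,0,0,0,0,10,0,0,0,0,0,0,8,0,0,0,0,0,0,8,0,0,0,0,0,0,8,0,0,0,0,0,0,8]
  squeeze: 40

```text
t: 10.6
tcp_pos: [0.6443, 0.0422, 0.2329]
orientation: [-0.041, 0.685, 0.726, -0.043]
force: [-0.2, -0.7, 4.8]
grip_width: 0.0132
```

apply_moves:
  increments: [0.004,-0.058,0,-6.5,-0.4,0.6,8,0.007,-0.117,0,-13.1,-0.8,0.8,8,0.011,-0.175,0,-19.6,-1.2,0.7,8,0.014,-0.234,0,-26.1,-1.6,0.1,8,0.014,-0.234,0,-26.1,-1.6,0.1,8]

```text
t: 11.1
tcp_pos: [0.6171, 0.0405, 0.2329]
orientation: [0.04, 0.685, 0.726, 0.043]
force: [-1.8, -0.6, 5.5]
grip_width: 0.0132
```

apply_moves:
  increments: [0.004,-0.058,0,-6.5,-0.4,-0.9,8,0.007,-0.117,0,-12.9,-0.7,-2.2,8,0.011,-0.175,0,-19.3,-1.1,-3.9,8,0.014,-0.234,0,-25.5,-1.5,-6,8,0.018,-0.292,0,-31.6,-1.9,-8.4,8,0.021,-0.351,0,-37.5,-2.2,-11.2,8,0.025,-0.409,0,-43.3,-2.6,-14.3,8,0.028,-0.468,0,-48.8,-2.9,-17.7,8,0.032,-0.526,0,-54.2,-3.2,-21.5,8,0.035,-0.585,0,-59.3,-3.5,-25.5,8,0.035,-0.585,0,-59.3,-3.5,-25.5,8,0.035,-0.585,0,-59.3,-3.5,-25.5,8]

```text
t: 12.3
tcp_pos: [0.5577, 0.037, 0.2069]
orientation: [0.235, 0.644, 0.684, 0.249]
force: [-24.3, -4.2, 17.9]
grip_width: 0.0136
```

Run:
```python
from h import *
s=get_state();print(s['t'],s['force'].round(1),s['tcp_pos'],s['grip_width']);delta(*lam(.698,.112))
w,x,y,z=s['orientation'];zt=RU.T@Ro.from_quat([x,y,z,w]).as_matrix()[:,2];print('tool lean',np.arctan2(zt[0],-zt[2]))
grab('side','side1');im,d,c=load('side1')
cv2.imwrite('pics/sd1.png',cv2.resize(im[120:320,240:440],None,fx=3,fy=3,interpolation=cv2.INTER_CUBIC)[:,:,::-1])
```

```text
12.3 [-24.3  -4.2  17.9] [0.55772386 0.03701324 0.20689747] 0.01355141126979323
rotvec [ 0.     0.001 -0.001] shift mm [ 0.6 -0.2 -1.1]
tool lean 0.6991627470774271
```

View pics/sd1.png

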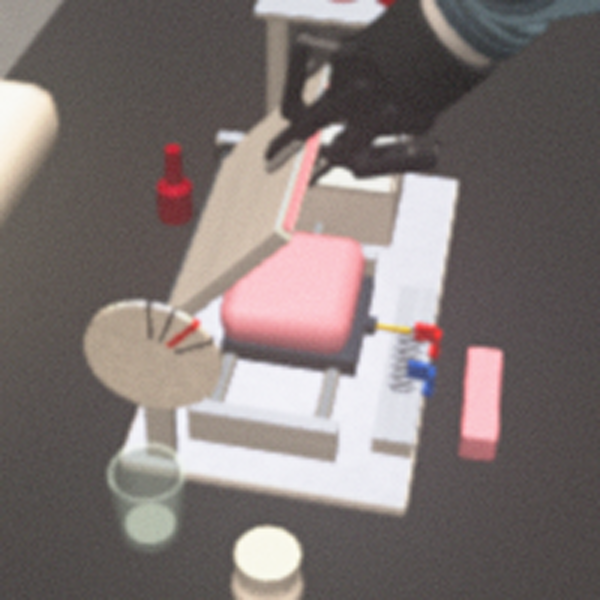

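apply_moves:
  increments: [0,0,0,0,0,0,40,0,0,0,0,0,0,50,0,0,0,0,0,0,50,0,0,0,0,0,0,50,0,0,0,-13,-0.8,15,50,0,0,0,-26,-1.6,31,50,0,0,0,-45,-2.7,54,50,0,0,0,-64,-3.9,77,50,0,0,0,-90,-5,107,50,0,0.1,0,-90,-5,130,50,0,0.2,0,-85,-5,150,50,0,0.3,0,-80,-5,170,50,-0.015,0.45,0,-70,-5,180,50,-0.03,0.58,0,-60,-10,180,50,-0.042,0.698,0,-57,-30,170,50,-0.042,0.698,0,-57,-50,155,50,-0.042,0.698,0,-57,-50,155,50,-0.042,0.698,0,-57,-50,155,50]

```text
t: 14.15
tcp_pos: [0.5013, -0.0128, 0.3609]
orientation: [-0.0, 0.686, 0.728, 0.0]
force: [0.1, 0.3, 0.2]
grip_width: 0.0501
```

Run:
```python
from h import *
s=get_state();print(s['t'],s['force'].round(1),s['tcp_pos'],s['grip_width'])
grab('wrist','wrist8');gap('wrist8',(200,60,340,200))
for f in('wrist8','side2'):
    if f=='side2': grab('side','side2'); 
    im,d,c=load(f);P=toU(cloud(d,c))
    Q=P.reshape(-1,3);Q=Q[np.isfinite(Q).all(1)]
    L=Q[(Q[:,2]>.13)&(Q[:,2]<.24)&(Q[:,0]>-.05)&(Q[:,0]<.09)&(Q[:,1]>.0)&(Q[:,1]<.1)]
    D=np.array([np.cos(.698),0,np.sin(.698)]); h=L@D
    k=abs(h-np.median(h))<.006; m=L[k]; n=np.linalg.svd(m-m.mean(0),full_matrices=False)[2][2]; print(f,len(m),n,'angle',np.degrees(np.arctan2(abs(n[2]),abs(n[0]))))
im=load('side2')[0];cv2.imwrite('pics/sd2.png',cv2.resize(im[120:320,240:440],None,fx=3,fy=3,interpolation=cv2.INTER_CUBIC)[:,:,::-1])
```

```text
14.15 [0.1 0.3 0.2] [ 0.50131988 -0.01276333  0.36092771] 0.05006901702956127
red 68 38 x -0.107 -0.0929 y 0.022 0.0261 z 0.0467 mid 0.024 ray 0.022 0.0258 0.0239
blue 68 41 x -0.1069 -0.092 y 0.064 0.0676 z 0.0468 mid 0.0658 ray 0.064 0.0676 0.0658
yel 40 24 x -0.0883 -0.0728 y 0.0238 0.0253 z 0.0395 mid 0.0245 ray 0.0236 0.0249 0.0243
pointer - red mm 0.46064908339277233 ray 0.3230624692702952
wrist8 7962 [ 0.75571927 -0.00181372  0.65489319] angle 40.91163324170718
side2 760 [ 7.58340910e-01 -3.75076355e-04  6.51858055e-01] angle 40.68184161752282
```

View pics/wrist8.png

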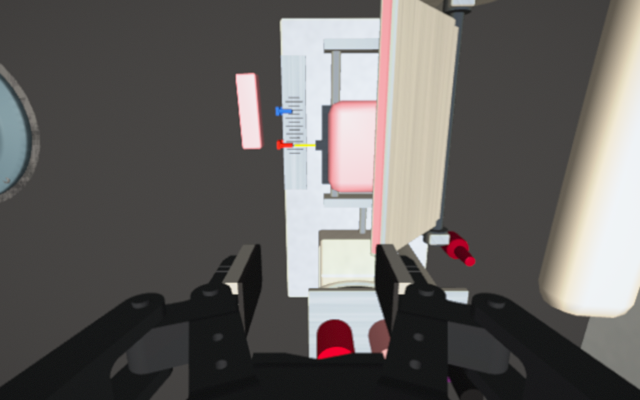

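View pics/sd2.png

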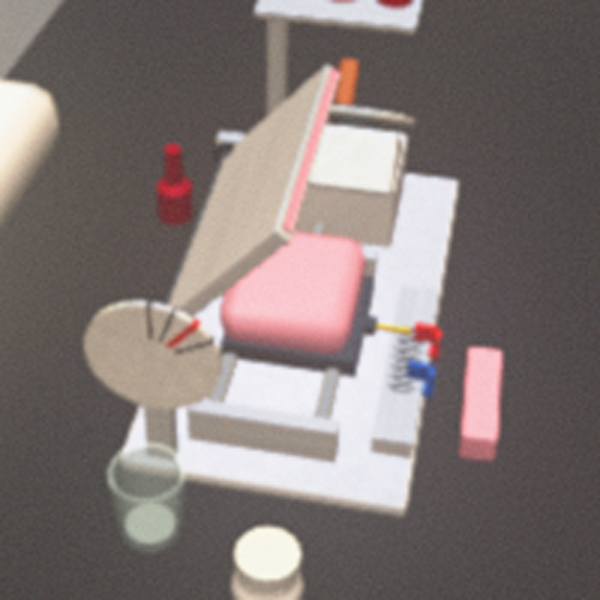

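The wrist view shows the yellow pointer in line with the red clip (row about 145 for both). The panel leans about 40.8°, the bystanders stand where they were, and the gripper is clear, so I'm handing in.

```bash
python3 -c "
from workcell import *
print(finish_job())"
```

```text
the job is handed in; nothing more can be done
None
```

The job is handed in: the pointer is lined up with the red clip and the lamp panel is folded to about 40°. It took about 14 s on the robot's clock, and no verdict came back.

- **Crank:** I gripped the knob in line with the wheel's axis and turned it counter-clockwise about 1.55 turns, then let go. Two views from above put the pointer about −0.6 mm and +0.4 mm from the clip. They differ by about 1 mm, but both are inside ±2.5 mm. An earlier ray-cast estimate from the slanted cranking view gave +3.7 mm. I set it aside because its clip selection mixed in the clip's side face.
- **Lamp:** I gripped the panel's free edge, swung it about the hinge and released it. It now measures 40.7–40.9° in two cameras, against 40 ± 6°. The wrist force reached about 30 N at the end of the fold, well under the limit.
- **Final state:** The gripper is open and well clear, with no force on the wrist. By eye, the bottle, jar, tumbler and buffer block look unmoved in the last pictures; I did not measure them.

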